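Gauge a model wagon, then hold its storage case open

ROBOT

A 6-joint arm with a two-finger parallel gripper is mounted at the origin on a cart in front of the work surface, level with it; the furniture and walls round the work are solid. World frame = base frame: x ahead of the robot, y to its left, z up, the work surface at z = 0. Lengths are in m, angles in rad, forces in N, time in s.
With the tool pointing down it reaches from about 0.35 to 0.875 m from the base axis. Payload 4.2 kg.
Tool frame: the origin (TCP) lies at the very end of the fingers, on their centre line; the grasp point (between the pads) lies 19 mm behind it (r.grip_point_offset is the distance from the TCP to the grasp point, in m); z points along the fingers, y is the line along which they close (so a half turn about z gives the same grasp; the last joint's range is limited). The gripper opens to 87 mm and grips with 3 to 60 N. Pads are 19 mm wide; open, the fingers measure 117 mm over their backs; the gripper's body (75 mm by 190 mm) begins 51 mm behind the grasp point.
Start: joints at [-1.074, 0.385, 0.008, 0, -1.194, -0.259], TCP at [0.147, -0.607, 0.223] pointing down, gripper open.
Joint ranges: [-3.14, 3.14], [-1.21, 2.06], [-1.07, 1.41], [-3.16, 2.05], [-2.99, -0.16], [-3.1, 3.1]. Speed limits (rad/s): [2.79, 2.79, 3.14, 3.14, 3.14, 3.14].

INTERFACE

Orientations are given as a unit quaternion [x, y, z, w].
In Python, from bench import r, optics gives the robot as it stands.
- The arm moves only by the shell command python3 -m jog 'ROWS'. ROWS is JSON, a list of rows, each an object with "rotation": the turn, a rotation vector about the world's x, y, z in rad, a list of three; "xyz": the shift along the world's x, y, z in cm, a list of three; "gripper": the opening, from 0 (shut) to 1 (fully open). A call has 1 to 8 rows; each row shifts and turns the commanded pose from where the row before left it; what a row does not reach is not made up. A row lasts 1/10 s, in which the tool goes at most 50 mm and 8.59 degrees, less where a joint would pass 70% of its speed; a pose out of reach is approached as far as the arm can. A call with a gripper value outside its range is refused whole. The fingers move at their own pace and stop on an object; the grip force is fixed at half the most. Time passes only in rows, so rows that do not move let the fingers close. It gives the time, the measured TCP pose, the force, the opening and the grip force at its end, in the units of the state.
- r.observe(): the state, without advancing time (a new reading comes with each control period).
- optics.capture(name): name is "side" or "top"; returns the picture (420x560x3 uint8, red, green, blue); there is no depth.
- optics.calibration(name): a dict with "fx", "fy", "cx", "cy" (pixels), "eye" and "orientation" of the camera in the world. Camera axes: x right, y down, z forward; pixel columns grow to the right and rows downward; lengths in m; the calibration is good to about 2 mm. A picture is of the moment at which its call begins. calibration takes no time and is no camera call.
- r.finish_job(): hands the job in; it is judged then, once.
The state is a dict: "time_s": time; "q": joint angles; "qd": joint speeds; "effort": joint torques, N m; "tool_pos": TCP position; "eef_rot": TCP orientation; "force": force on the tool from outside, world axes, zero at the start; "moment": the same for the moment, N m; "opening": finger opening in m; "grip_force": force on a finger pad.
Only numpy, scipy, OpenCV 4.12 (cv2) and the standard library are available. Lean on these libraries where they do the work, as an engineer would, in place of code of your own. Each camera call takes 0.05 s, during which the arm holds its last target. There are 200 camera calls.

TASK

Check the height of the model wagon that stands under the height gauge: press the gauge's black knob down until its foot rests on the wagon, then let it spring back up. A wagon over 40 mm high goes into the taller of the two wooden cases with an upright tab on the lid, a lower one into the lower case: lift the lid of that case to 60 degrees and finish while still holding it there with the fingers, steady, so that I can lay the wagon in, with the other lid left shut. Do not crush the wagon, and leave the wagons, tools, tin and bottle where they are.

Things in the scene. Friction and masses are not known exactly. Their poses are not given: they have to be found in the camera images.
- gauge: height gauge fixed to the worktop: plywood board 160 (x) x 145 (y) x 12 mm with two lanes along x between low strips, an aluminium post and an arm 110 mm above the board's underside. Origin on the board's underside straight below the gauge's foot, z up; the measuring lane runs through y = 0, the waiting lane through y = -60 mm
- gauge_plunger (a joint): reading of the gauge in m: height of the foot's underside over the board's top face, so the height of the wagon when the foot rests on it. Rests at 0.072 (top stop); pressing the knob lowers it against a weak spring (0.6 N at the top, about 2.3 N at 30 mm); let go, it springs back up
- gauge_knob (a point): centre of the top face of the black round knob (26 mm diameter, 9 mm thick) on top of the gauge's plunger; moves with the plunger and stands 123 mm above the foot's underside (207 mm above the board's underside at rest). The foot is a 12 mm disc straight below. Once the foot rests on the wagon, the knob gives way a further 10 mm on its own spring (4 N rising to 9 N), then stops hard
- tube_wagon: flat wagon with a green transport tube, 129 x 35 x 48 mm, loose, in one of the gauge's lanes, along the lane; origin at the centre of its underside. 48 mm high under the foot
- coil_wagon: black flat wagon carrying steel coils, 133 x 34 x 32 mm, loose, in the other lane; origin at the centre of its underside. Under the foot, on the coil, it is 30 mm high
- tall_case: the taller of two wooden wagon cases, fixed, 155 (x) x 78 (y) mm; top of the shut lid 76 mm above the underside. Origin: centre of the underside, z up, x from the front (robot side) to the hinged end, y along the hinge. The cases may change places. Upright tab near the lid's front edge: 10 mm thick (y), 22 wide (x), 39 mm high, round top
- tall_lid (a joint): angle of the tall case's lid: 0 shut, grows as its front edge rises, 1.047 rad = 60 degrees, stop at 1.75. A light spring and its weight pull it shut at every angle (about 1.2 N at the tab)
- tall_lid_tab (a point): grip point: middle of the tab's thickness and width, 26 mm above the lid's top face, 13 mm below the tab's top. It moves with the lid; with the lid shut it lies 139 mm in front of the hinge axis and 32 mm above it. The tab may turn between the finger pads (the lid's turning axis is parallel to its thickness)
- tall_lid_hinge (a point): fixed point at the middle of the lid's hinge axis (the axis runs along the case's y)
- low_case: the lower of two wooden wagon cases, fixed, 155 (x) x 78 (y) mm; top of the shut lid 50 mm above the underside. Origin: centre of the underside, z up, x from the front (robot side) to the hinged end, y along the hinge. The cases may change places. Upright tab near the lid's front edge: 10 mm thick (y), 22 wide (x), 39 mm high, round top
- low_lid (a joint): angle of the low case's lid: 0 shut, grows as its front edge rises, 1.047 rad = 60 degrees, stop at 1.75. A light spring and its weight pull it shut at every angle (about 1.2 N at the tab)
- low_lid_tab (a point): grip point: middle of the tab's thickness and width, 26 mm above the lid's top face, 13 mm below the tab's top. It moves with the lid; with the lid shut it lies 139 mm in front of the hinge axis and 32 mm above it. The tab may turn between the finger pads (the lid's turning axis is parallel to its thickness)
- low_lid_hinge (a point): fixed point at the middle of the lid's hinge axis (the axis runs along the case's y)
- paint_tin: small paint tin 33 x 33 x 28 mm, bystander, origin under its centre
- screwdriver: screwdriver 142 mm, bystander, origin under its centre
- glue_bottle: glue bottle 33 x 33 x 84 mm, bystander, origin under its centre
- pliers: pliers 137 mm, bystander, origin under its centre
- brush: paint brush 153 mm, bystander, origin under its centre
- track_rubber: brown track rubber 24 x 60 x 18 mm, bystander, origin under its centre

How it is judged:
On the way, in this order (a step that is already met when the one before it is completed fails the run):
1. the gauge's foot rests on the wagon that stands under it, so that the gauge reads the wagon's height (((y of tube_wagon in the frame of gauge between -0.02 and 0.02 m and value of joint gauge_plunger between 0.0465 and 0.0495 m) or (y of coil_wagon in the frame of gauge between -0.02 and 0.02 m and value of joint gauge_plunger between 0.0285 and 0.0315 m))), for 0.2 s.
2. the lid of the case that suits the wagon is being lifted, the gauge let back up (((y of tube_wagon in the frame of gauge between -0.02 and 0.02 m and value of joint tall_lid above 0.4 rad and value of joint gauge_plunger above 0.066 m) or (y of coil_wagon in the frame of gauge between -0.02 and 0.02 m and value of joint low_lid above 0.4 rad and value of joint gauge_plunger above 0.066 m))), for 0.1 s.
At the end, for the whole second after the job is handed in: the right case's lid (taller case for a gauged wagon over 40 mm, else the lower) stands still at 60 degrees, within 6 degrees, held by the fingers (over 0.4 N); the other lid is shut, the gauge's foot is back up, both wagons are within 15 mm of where they stood (((y of tube_wagon in the frame of gauge between -0.02 and 0.02 m and value of joint tall_lid between 0.942 and 1.152 rad and velocity of joint tall_lid between -0.05 and 0.05 rad/s and contact force between the fingers and tall_case above 0.4 N and value of joint low_lid below 0.05 rad and value of joint gauge_plunger above 0.066 m and distance of each of tube_wagon, coil_wagon from where it was at the start of the episode below 0.015 m) or (y of coil_wagon in the frame of gauge between -0.02 and 0.02 m and value of joint low_lid between 0.942 and 1.152 rad and velocity of joint low_lid between -0.05 and 0.05 rad/s and contact force between the fingers and low_case above 0.4 N and value of joint tall_lid below 0.05 rad and value of joint gauge_plunger above 0.066 m and distance of each of tube_wagon, coil_wagon from where it was at the start of the episode below 0.015 m))); the arm keeps its last pose, push and grip.
It fails at once if a wagon is crushed (about 20 N from the foot; the foot's and the board's forces on it add up to 40 N) (contact force between gauge and tube_wagon above 40 N or contact force between gauge and coil_wagon above 40 N).
It fails at once if a wagon is moved more than 15 mm (distance of any of tube_wagon, coil_wagon from where it was at the start of the episode above 0.015 m).
It fails at once if the lid of the other case is lifted ((y of tube_wagon in the frame of gauge between -0.02 and 0.02 m and value of joint low_lid above 0.15 rad) or (y of coil_wagon in the frame of gauge between -0.02 and 0.02 m and value of joint tall_lid above 0.15 rad)).
It fails at once if a bystander is moved more than 30 mm (distance of any of paint_tin, screwdriver, glue_bottle, pliers, brush, track_rubber from where it was at the start of the episode above 0.03 m).
It also fails if it takes over 48 s, if anything falls off the work surface, if the arm or the gripper's body presses on something with over 40 N, if the wrist force passes 120 N, or if a joint passes its speed limit or range.

## Working session

There is one attempt and no reset: what is moved stays moved. The work goes in short steps, Python scripts to look and compute and a shell command to move; the robot and the scene stay as the last step left them, time stands still between calls to the robot, and variables do not carry over. Pictures are saved under pics/ and viewed, at most 10 in all, crops included, and the job is handed in when it is done.

```bash
mkdir -p pics; python3 - <<'E'
from bench import r, optics
import cv2
for n in ("side","top"):
    im=optics.capture(n); cv2.imwrite(f"pics/{n}0.png",cv2.resize(im[:,:,::-1],(800,600),interpolation=cv2.INTER_CUBIC)); cv2.imwrite(f"{n}0raw.png",im[:,:,::-1])
    print(optics.calibration(n))
s=r.observe();print(s["tool_pos"],s["eef_rot"],s["opening"],s["time_s"])
E
```

```text
{'fx': 425.84574397719416, 'fy': 425.84574397719416, 'cx': 280.27066432710075, 'cy': 206.38396275318394, 'eye': array([ 0.58335457, -0.92945986,  0.70356473]), 'orientation': array([ 0.8693561 ,  0.03966358, -0.01025168, -0.4924852 ])}
{'fx': 532.1455024122158, 'fy': 532.1455024122158, 'cx': 277.8128114304816, 'cy': 195.83468843406388, 'eye': array([0.33533341, 0.0586606 , 1.51802217]), 'orientation': array([ 0.71365977, -0.69750271,  0.05254594, -0.03766466])}
[ 0.14710036 -0.60688809  0.22154367] [-1.18523794e-01  9.92950697e-01  9.94954830e-04 -1.82172064e-04] 0.08722996052396827 0.1
```

View pics/side0.png

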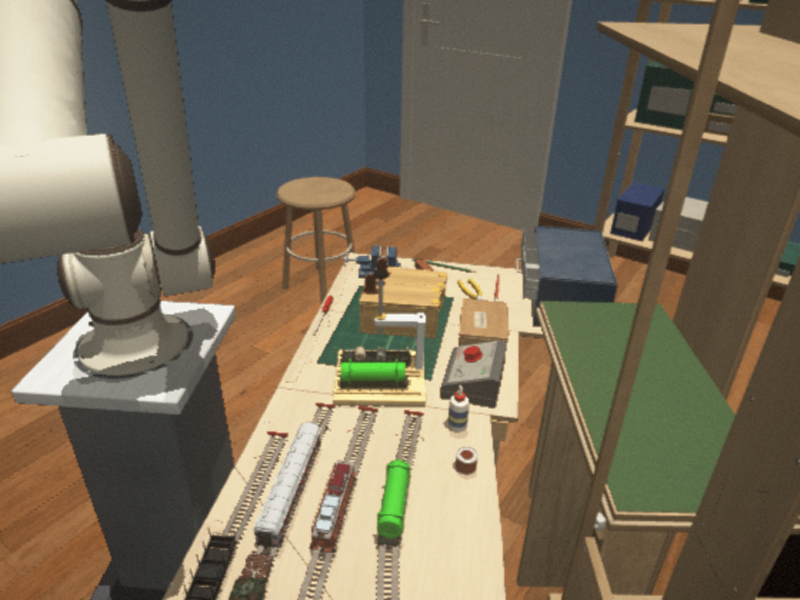

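View pics/top0.png

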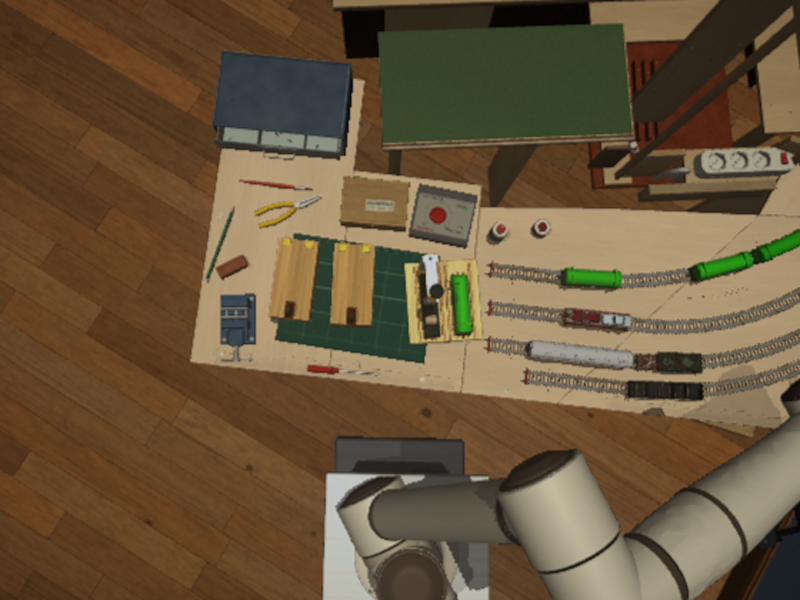

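The top view shows the knob (436,290) over the coil wagon's lane, with the tube wagon in the waiting lane (460,303). The case tabs are near (290,310) and (350,315). I'll enlarge the area.

```bash
python3 - <<'E'
import cv2
a=cv2.imread("top0raw.png")[155:255,180:345]; cv2.imwrite("pics/topc.png",cv2.resize(a,None,fx=4.8,fy=4.8,interpolation=cv2.INTER_CUBIC))
a=cv2.imread("side0raw.png")[165:290,215:380]; cv2.imwrite("pics/sidec.png",cv2.resize(a,None,fx=4.8,fy=4.8,interpolation=cv2.INTER_CUBIC))
E
```

```text
(no output)
```

View pics/topc.png

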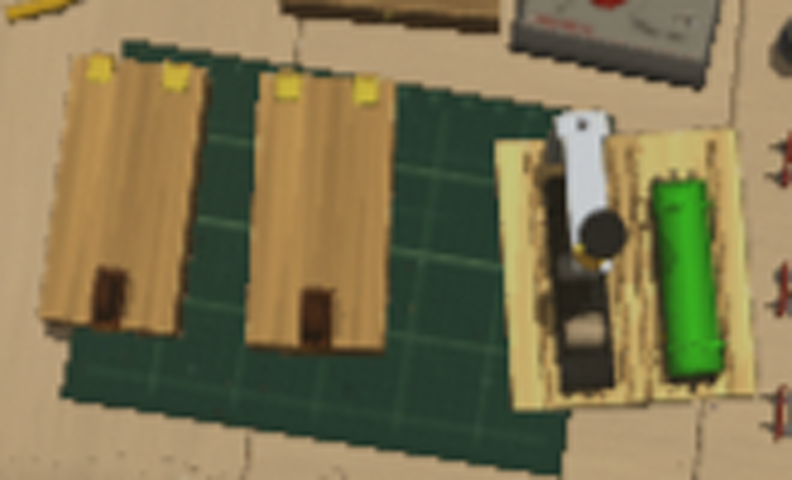

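View pics/sidec.png

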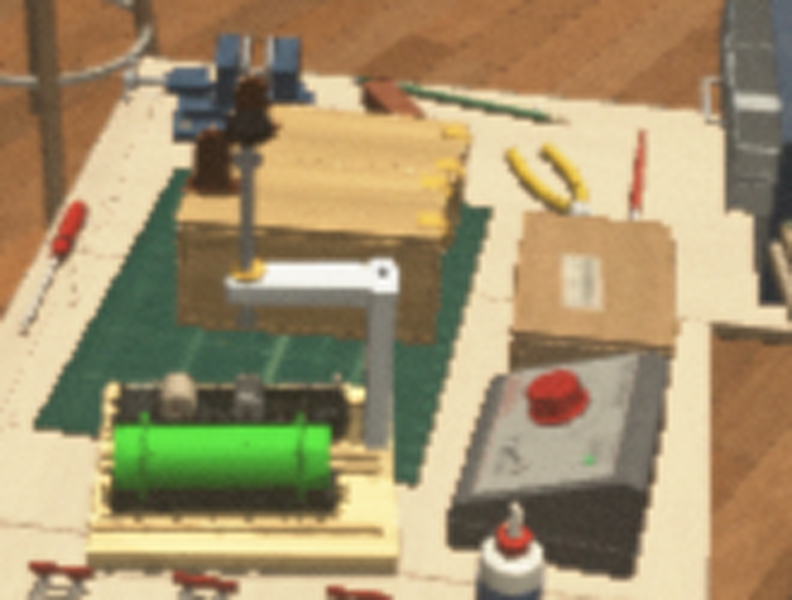

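Top crop: tabs at about (316,318) on the right case and (110,298) on the left, knob at (603,233). Side crop: near tab top (212,130), far tab top (253,80), knob near (247,158). Next I'll triangulate.

```bash
cat > h.py <<'E'
import numpy as np
from bench import optics
from scipy.spatial.transform import Rotation as R
OFF={"top":(180,155),"side":(215,165)}
C={n:optics.calibration(n) for n in OFF}
def ray(n,u,v,crop=True,s=4.8):
    if crop: u,v=OFF[n][0]+(u+.5)/s-.5,OFF[n][1]+(v+.5)/s-.5
    c=C[n]; d=R.from_quat(c["orientation"]).apply([(u-c["cx"])/c["fx"],(v-c["cy"])/c["fy"],1]); return c["eye"],d
def plane(n,u,v,z,**k):
    e,d=ray(n,u,v,**k); return e+d*(z-e[2])/d[2]
def tri(a,b):
    (e,d),(f,g)=ray("top",*a),ray("side",*b)
    A=np.c_[d,-g]; t=np.linalg.lstsq(A,f-e,rcond=None)[0]
    p,q=e+d*t[0],f+g*t[1]; return (p+q)/2, np.linalg.norm(p-q)
def proj(n,p,s=4.8):
    c=C[n]; x=R.from_quat(c["orientation"]).inv().apply(np.asarray(p)-c["eye"])
    u,v=c["fx"]*x[0]/x[2]+c["cx"],c["fy"]*x[1]/x[2]+c["cy"]
    return (u-OFF[n][0]+.5)*s-.5,(v-OFF[n][1]+.5)*s-.5
E
python3 - <<'E'
from h import *
np.set_printoptions(precision=4,suppress=True)
print("knob",tri((603,233),(247,156)))
print("tabR",tri((316,290),(212,130)),"tabL",tri((112,270),(253,80)))
print("R rear right",tri((395,80),(443,238)),"front right",tri((384,352),(180,222)))
for z in (.05,.076):
  print(z,"R",[plane("top",*p,z)[:2] for p in((246,346),(384,352),(395,80),(260,72))])
  print(z,"L",[plane("top",*p,z)[:2] for p in((42,318),(180,334),(207,65),(72,55))])
for z in (0,):print("side bottom R",plane("side",178,322,z),plane("side",437,340,z))
for z in (.012,):print("board",[plane("top",*p,z)[:2] for p in((496,142),(737,130),(755,392),(515,410))])
E
```

```text
knob (array([ 0.4891, -0.0369,  0.1904]), np.float64(0.0003385182525309457))
tabR (array([0.4572, 0.1143, 0.1206]), np.float64(0.00997163080637949)) tabL (array([0.4687, 0.2296, 0.0945]), np.float64(0.008683865774723784))
R rear right (array([0.5892, 0.0756, 0.0783]), np.float64(0.0037009243951316184)) front right (array([0.4347, 0.0782, 0.0767]), np.float64(0.005761591389562017))
0.05 R [array([0.4353, 0.1573]), array([0.4337, 0.078 ]), array([0.5923, 0.0757]), array([0.595 , 0.1544])]
0.05 L [array([0.4487, 0.2747]), array([0.4413, 0.1953]), array([0.5984, 0.1853]), array([0.6023, 0.2638])]
0.076 R [array([0.4335, 0.1556]), array([0.4319, 0.0777]), array([0.5878, 0.0754]), array([0.5904, 0.1527])]
0.076 L [array([0.4467, 0.2708]), array([0.4394, 0.1929]), array([0.5937, 0.1831]), array([0.5975, 0.2602])]
side bottom R [0.4341 0.0876 0.    ] [0.5914 0.0858 0.    ]
board [array([0.563, 0.015]), array([ 0.5738, -0.129 ]), array([ 0.4176, -0.1409]), array([0.4038, 0.0006])]
```

```bash
python3 - <<'E'
from h import *
np.set_printoptions(precision=4,suppress=True)
k=plane("top",603,233,.207);print("knob",k,proj("side",k),proj("side",k-[0,0,.123]))
c=np.array([[0.563,0.015],[0.5738,-0.129],[0.4176,-0.1409],[0.4038,0.0006]]);print("board c",c.mean(0))
ax=(c[0]+c[1]-c[2]-c[3]);print("gauge yaw",np.degrees(np.arctan2(ax[1],ax[0])))
cl=np.array([plane("top",*p,.05)[:2] for p in((42,318),(180,334),(207,65),(72,55))])
cc=cl.mean(0);ax=(cl[2]+cl[3]-cl[0]-cl[1]);ay=cl[0]+cl[3]-cl[1]-cl[2]
yw=np.arctan2(ax[1],ax[0]);y2=np.arctan2(-ay[0],ay[1]);print("low",cc,np.degrees([yw,y2]),np.hypot(*ax)/2,np.hypot(*ay)/2)
for z in(.076,.089):
  for p in((112,270),(107,328),(316,290),(316,348)): print(z,p,plane("top",*p,z+(.026 if p[0]>200 else 0)))
for dx in (.060,.0615,.065):
  t=cc-dx*np.array([np.cos(yw),np.sin(yw)]);t=np.r_[t,.076];print("tab",t,proj("top",t),proj("side",t+[0,0,.013]))
E
```

```text
knob [ 0.4873 -0.0356  0.207 ] (np.float64(244.25244235281468), np.float64(125.8565515887089)) (np.float64(243.47258021427123), np.float64(328.0792429472996))
board c [ 0.4895 -0.0636]
gauge yaw 4.76664847509082
low [0.5227 0.2298] [-3.8439 -4.0802] 0.15568425842139444 0.07913545804497578
0.076 (112, 270) [0.4748 0.2326 0.076 ]
0.076 (107, 328) [0.4419 0.2341 0.076 ]
0.076 (316, 290) [0.4638 0.116  0.102 ]
0.076 (316, 348) [0.4315 0.1151 0.102 ]
0.089 (112, 270) [0.4735 0.231  0.089 ]
0.089 (107, 328) [0.4409 0.2325 0.089 ]
0.089 (316, 290) [0.4626 0.1155 0.115 ]
0.089 (316, 348) [0.4307 0.1145 0.115 ]
tab [0.4628 0.2338 0.076 ] (np.float64(108.9738271850897), np.float64(291.03810021895697)) (np.float64(251.2568447822493), np.float64(83.20142258672772))
tab [0.4613 0.2339 0.076 ] (np.float64(108.69055149504365), np.float64(293.6739357694292)) (np.float64(248.9650608455814), np.float64(83.00029320445056))
tab [0.4578 0.2341 0.076 ] (np.float64(108.02928026154673), np.float64(299.82696014463284)) (np.float64(243.61987838241802), np.float64(82.53119433794122))
```

Right case: lid at 77 mm, so it is the tall one. The low case is on the left, and the coil wagon is under the foot, so the low case is the target. Moving to the knob with the fingers shut.

```bash
python3 -m jog '[{"xyz":[2.4,4,0.3],"rotation":[0,0,-0.022],"gripper":0},{"xyz":[2.4,4,0.3],"rotation":[0,0,-0.022],"gripper":0},{"xyz":[2.4,4,0.3],"rotation":[0,0,-0.022],"gripper":0},{"xyz":[2.4,4,0.3],"rotation":[0,0,-0.022],"gripper":0},{"xyz":[2.4,4,0.3],"rotation":[0,0,-0.022],"gripper":0},{"xyz":[2.4,4,0.3],"rotation":[0,0,-0.022],"gripper":0},{"xyz":[2.4,4,0.3],"rotation":[0,0,-0.022],"gripper":0},{"xyz":[2.4,4,0.3],"rotation":[0,0,-0.022],"gripper":0}]'
python3 -m jog '[{"xyz":[2.4,4,0.3],"rotation":[0,0,-0.022],"gripper":0},{"xyz":[2.4,4,0.3],"rotation":[0,0,-0.022],"gripper":0},{"xyz":[2.4,4,0.3],"rotation":[0,0,-0.022],"gripper":0},{"xyz":[2.4,4,0.3],"rotation":[0,0,-0.022],"gripper":0},{"xyz":[2.4,4,0.3],"rotation":[0,0,-0.022],"gripper":0},{"xyz":[2.4,4,0],"rotation":[0,0,-0.022],"gripper":0},{"xyz":[0,0,0],"rotation":[0,0,0],"gripper":0},{"xyz":[0,0,0],"rotation":[0,0,0],"gripper":0}]'
```

```text
time_s: 0.9
tool_pos: [0.3396, -0.2855, 0.2465]
eef_rot: [-0.03, 1.0, 0.0, -0.0]
force: [1.5, -0.7, 0.4]
opening: 0.0309
grip_force: 0.0
time_s: 1.7
tool_pos: [0.4831, -0.0465, 0.2608]
eef_rot: [0.034, 0.999, -0.0, -0.001]
force: [0.1, -0.2, 0.2]
opening: 0.0003
grip_force: 0.0
```

```bash
python3 -m jog '[{"xyz":[0.4,1.1,-1.5],"rotation":[0,0,0],"gripper":0},{"xyz":[0,0,-2],"rotation":[0,0,0],"gripper":0},{"xyz":[0,0,-1.5],"rotation":[0,0,0],"gripper":0},{"xyz":[0,0,-1],"rotation":[0,0,0],"gripper":0},{"xyz":[0,0,-1],"rotation":[0,0,0],"gripper":0},{"xyz":[0,0,0],"rotation":[0,0,0],"gripper":0}]'
python3 - <<'E'
from bench import optics
import cv2
a=optics.capture("side")[:,:,::-1][165:290,215:380]; cv2.imwrite("pics/s2.png",cv2.resize(a,None,fx=4.8,fy=4.8,interpolation=cv2.INTER_CUBIC))
E
```

```text
time_s: 2.3
tool_pos: [0.4865, -0.0372, 0.1907]
eef_rot: [0.036, 0.999, -0.0, -0.001]
force: [-0.4, -0.5, 1.3]
opening: 0.0004
grip_force: 0.6
```

View pics/s2.png

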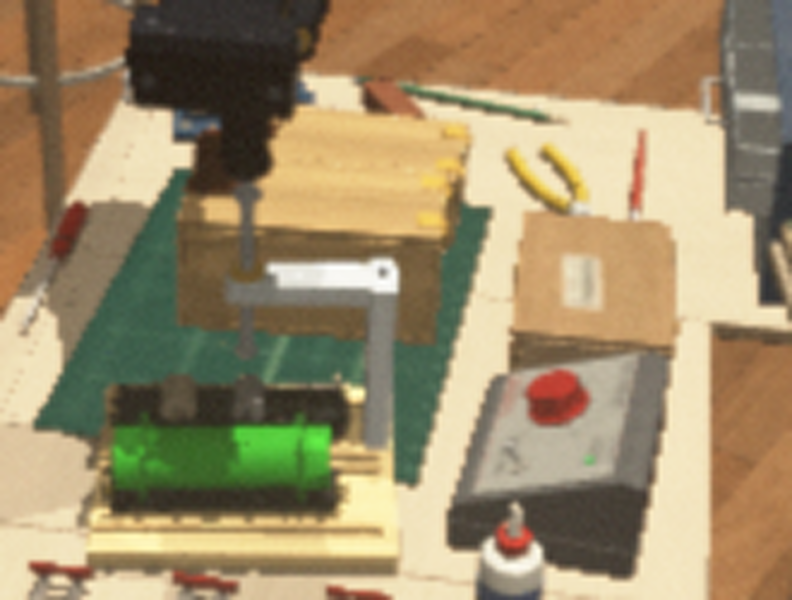

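The fingertip is on the knob and the foot has come down to about (247,350), above the grey coil at (248,390). I'll press further.

```bash
python3 -m jog '[{"xyz":[0,0,-1],"rotation":[0,0,0],"gripper":0},{"xyz":[0,0,-0.9],"rotation":[0,0,0],"gripper":0},{"xyz":[0,0,-0.6],"rotation":[0,0,0],"gripper":0},{"xyz":[0,0,-0.2],"rotation":[0,0,0],"gripper":0},{"xyz":[0,0,0],"rotation":[0,0,0],"gripper":0},{"xyz":[0,0,0],"rotation":[0,0,0],"gripper":0}]'
```

```text
time_s: 2.95
tool_pos: [0.488, -0.0365, 0.1653]
eef_rot: [0.035, 0.999, -0.0, 0.001]
force: [0.2, -1.7, 5.5]
opening: 0.0004
grip_force: 2.6
```

```bash
python3 -m jog '[{"xyz":[0,0,-0.3],"rotation":[0,0,0],"gripper":0},{"xyz":[0,0,0],"rotation":[0,0,0],"gripper":0},{"xyz":[0,0,0],"rotation":[0,0,0],"gripper":0},{"xyz":[0,0,0],"rotation":[0,0,0],"gripper":0}]'
python3 - <<'E'
from bench import optics
import cv2
a=optics.capture("side")[:,:,::-1][165:290,215:380]; cv2.imwrite("pics/s3.png",cv2.resize(a,None,fx=4.8,fy=4.8,interpolation=cv2.INTER_CUBIC))
E
```

```text
time_s: 3.35
tool_pos: [0.4881, -0.0365, 0.1627]
eef_rot: [0.035, 0.999, -0.0, 0.001]
force: [-0.6, -1.2, 7.1]
opening: 0.0006
grip_force: 3.2
```

View pics/s3.png

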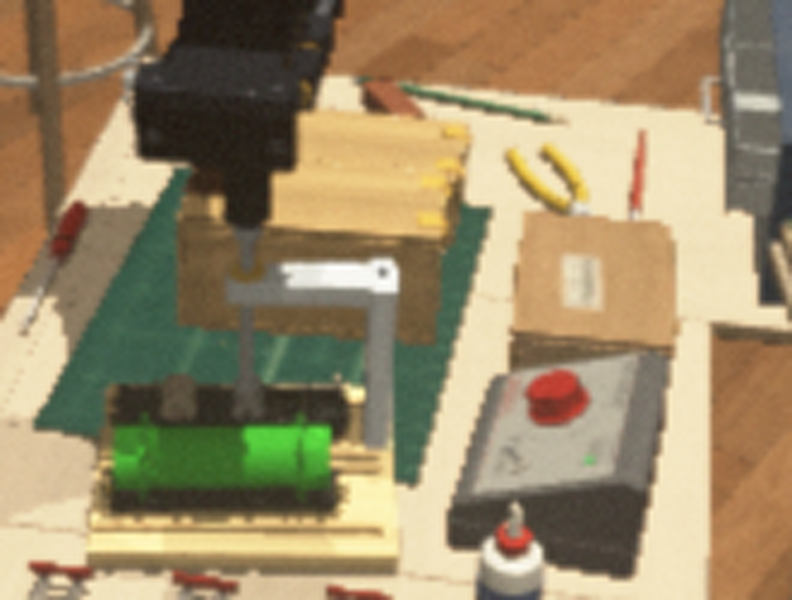

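The foot rests on the coil at (247,400) with 7 N. Releasing and moving over the low tab with the gripper open.

```bash
python3 -m jog '[{"xyz":[0,0,1.5],"rotation":[0,0,0],"gripper":0},{"xyz":[0,0,2],"rotation":[0,0,0],"gripper":0},{"xyz":[0,0,2.5],"rotation":[0,0,0],"gripper":0},{"xyz":[0,0,2],"rotation":[0,0,0],"gripper":0},{"xyz":[-0.4,3.8,0],"rotation":[0,0,0],"gripper":1},{"xyz":[-0.4,3.8,0],"rotation":[0,0,0],"gripper":1},{"xyz":[-0.4,3.8,0],"rotation":[0,0,0],"gripper":1},{"xyz":[-0.4,3.8,0],"rotation":[0,0,0],"gripper":1}]'
python3 -m jog '[{"xyz":[-0.4,3.8,0],"rotation":[0,0,0],"gripper":1},{"xyz":[-0.4,3.8,0],"rotation":[0,0,0],"gripper":1},{"xyz":[-0.4,3.8,0],"rotation":[0,0,0],"gripper":1},{"xyz":[0,0.4,-2],"rotation":[0,0,0],"gripper":1},{"xyz":[0,0,-3],"rotation":[0,0,0],"gripper":1},{"xyz":[0,0,0],"rotation":[0,0,0],"gripper":1},{"xyz":[0,0,0],"rotation":[0,0,0],"gripper":1}]'
python3 - <<'E'
from bench import optics
import cv2
from h import *
for n in("top","side"):
    im=optics.capture(n)[:,:,::-1].copy(); cv2.imwrite(n+"4.png",im)
x,y=OFF["top"];a=cv2.imread("top4.png")[y:y+100,x:x+82]
x,y=OFF["side"];b=cv2.imread("side4.png")[y-25:y+75,x:x+82]
cv2.imwrite("pics/p4.png",cv2.resize(np.hstack([a,b]),None,fx=4.8,fy=4.8,interpolation=cv2.INTER_CUBIC))
E
```

```text
time_s: 4.2
tool_pos: [0.4703, 0.1172, 0.241]
eef_rot: [0.035, 0.999, 0.0, -0.001]
force: [1.1, -0.0, 0.7]
opening: 0.0248
grip_force: 0.0
time_s: 4.9
tool_pos: [0.4591, 0.2335, 0.1914]
eef_rot: [0.035, 0.999, -0.001, -0.0]
force: [0.3, -0.4, 0.7]
opening: 0.0803
grip_force: 0.0
```

View pics/p4.png

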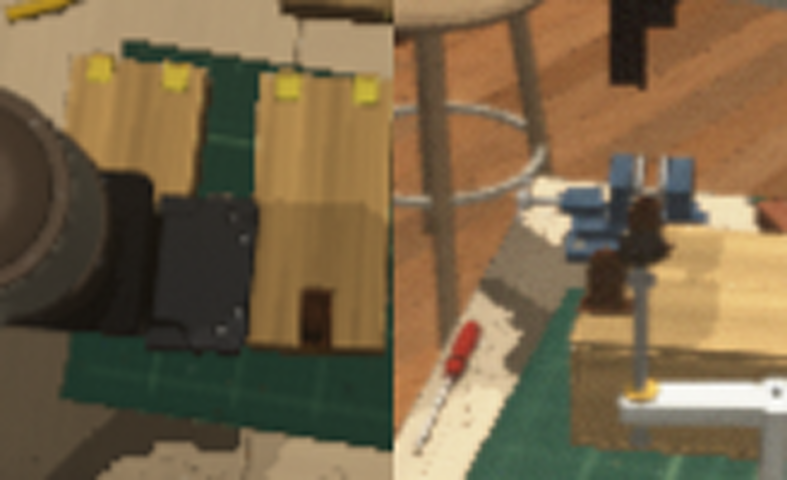

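The gripper is above the low tab. The near finger tip is at (628,85) and the low tab top at (645,200). A quick check of the tab's x using the tall tab as well.

```bash
python3 - <<'E'
from h import *
cl=np.array([plane("top",*p,.076)[:2] for p in((246,346),(384,352),(395,80),(260,72))])
cc=cl.mean(0);ax=(cl[2]+cl[3]-cl[0]-cl[1]);yw=np.arctan2(ax[1],ax[0]);print(cc,np.degrees(yw))
for dx in (.056,.060,.064):
  t=cc-dx*np.array([np.cos(yw),np.sin(yw)]);t=np.r_[t,.102];print(dx,t,proj("top",t),proj("side",t+[0,0,.013]),proj("side",t-[0,0,.026]))
for x in(.459,):
  print("finger",proj("side",[x,.184,.191]),proj("side",[x,.1745,.191]))
E
```

```text
[0.51090689 0.11534039] -0.941687884095092
0.056 [0.45491446 0.11626074 0.102     ] (np.float64(315.0676009712661), np.float64(305.88102741048937)) (np.float64(217.0779652635707), np.float64(135.6183861441115)) (np.float64(217.30345754024046), np.float64(192.46352985668503))
0.06 [0.450915   0.11632648 0.102     ] (np.float64(314.7382229448106), np.float64(313.0619950808641)) (np.float64(210.3489812359744), np.float64(135.17728276711176)) (np.float64(210.6846689618348), np.float64(192.0164871689996))
0.064 [0.44691554 0.11639222 0.102     ] (np.float64(314.4086072265456), np.float64(320.2481448127727)) (np.float64(203.6231654889614), np.float64(134.7363870796028)) (np.float64(204.06894573228246), np.float64(191.56965151947136))
finger (np.float64(237.01783308900002), np.float64(-29.745523755489057)) (np.float64(235.2317527273324), np.float64(-23.108286307940396))
```

```bash
python3 -m jog '[{"xyz":[0.4,0,-3],"rotation":[0,0,0],"gripper":1},{"xyz":[0,0,-3],"rotation":[0,0,0],"gripper":1},{"xyz":[0,0,-3],"rotation":[0,0,0],"gripper":1},{"xyz":[0,0,-2],"rotation":[0,0,0],"gripper":1},{"xyz":[0,0,-1.5],"rotation":[0,0,0],"gripper":1},{"xyz":[0,0,-0.8],"rotation":[0,0,0],"gripper":1},{"xyz":[0,0,0],"rotation":[0,0,0],"gripper":1},{"xyz":[0,0,0],"rotation":[0,0,0],"gripper":1}]'
python3 -m jog '[{"xyz":[0,0,0],"rotation":[0,0,0],"gripper":0},{"xyz":[0,0,0],"rotation":[0,0,0],"gripper":0},{"xyz":[0,0,0],"rotation":[0,0,0],"gripper":0},{"xyz":[0,0,0],"rotation":[0,0,0],"gripper":0},{"xyz":[0,0,0],"rotation":[0,0,0],"gripper":0},{"xyz":[0,0,0],"rotation":[0,0,0],"gripper":0},{"xyz":[0,0,0],"rotation":[0,0,0],"gripper":0}]'
```

```text
time_s: 5.8
tool_pos: [0.4641, 0.2341, 0.0597]
eef_rot: [0.035, 0.999, 0.001, 0.001]
force: [0.1, 0.6, 0.6]
opening: 0.0868
grip_force: 0.0
time_s: 6.5
tool_pos: [0.4632, 0.2336, 0.0585]
eef_rot: [0.035, 0.999, -0.0, -0.0]
force: [0.6, 0.6, -0.5]
opening: 0.0391
grip_force: 0.0
```

```bash
python3 -m jog '[{"xyz":[0,0,0],"rotation":[0,0,0],"gripper":0},{"xyz":[0,0,0],"rotation":[0,0,0],"gripper":0},{"xyz":[0,0,0],"rotation":[0,0,0],"gripper":0},{"xyz":[0,0,0],"rotation":[0,0,0],"gripper":0},{"xyz":[0,0,0],"rotation":[0,0,0],"gripper":0},{"xyz":[0,0,0],"rotation":[0,0,0],"gripper":0},{"xyz":[0,0,0],"rotation":[0,0,0],"gripper":0},{"xyz":[0,0,0],"rotation":[0,0,0],"gripper":0}]'
python3 - <<'E'
import numpy as np
for th in range(0,61,6):
    t=np.radians(th); x=139-(139*np.cos(t)-32*np.sin(t)); z=139*np.sin(t)+32*np.cos(t)-32
    print(th,round(x,1),round(-x*np.tan(np.radians(3.9)),1),round(z,1))
E
```

```text
time_s: 7.3
tool_pos: [0.4636, 0.2365, 0.0588]
eef_rot: [0.036, 0.999, 0.003, 0.001]
force: [-3.8, 9.3, -0.2]
opening: 0.0098
grip_force: 29.9
0 0.0 -0.0 0.0
6 4.1 -0.3 14.4
12 9.7 -0.7 28.2
18 16.7 -1.1 41.4
24 25.0 -1.7 53.8
30 34.6 -2.4 65.2
36 45.4 -3.1 75.6
42 57.1 -3.9 84.8
48 69.8 -4.8 92.7
54 83.2 -5.7 99.3
60 97.2 -6.6 104.4
```

Gripped: opening 9.8 mm at 30 N. Now I'll lift along the arc, also taking out the 3 mm lateral offset.

```bash
python3 -m jog '[{"xyz":[0.24,0.25,0.9],"rotation":[0,0,0],"gripper":0},{"xyz":[0.3,-0.03,0.89],"rotation":[0,0,0],"gripper":0},{"xyz":[0.35,-0.03,0.86],"rotation":[0,0,0],"gripper":0},{"xyz":[0.41,-0.03,0.84],"rotation":[0,0,0],"gripper":0},{"xyz":[0.47,-0.03,0.8],"rotation":[0,0,0],"gripper":0},{"xyz":[0.51,-0.03,0.79],"rotation":[0,0,0],"gripper":0},{"xyz":[0.57,-0.03,0.74],"rotation":[0,0,0],"gripper":0},{"xyz":[0.61,-0.03,0.7],"rotation":[0,0,0],"gripper":0}]'
python3 -m jog '[{"xyz":[0,0,0],"rotation":[0,0,0],"gripper":0},{"xyz":[0,0,0],"rotation":[0,0,0],"gripper":0}]'
python3 - <<'E'
from h import *
import cv2
n="side";x,y=OFF[n]
cv2.imwrite("pics/p5.png",cv2.resize(optics.capture(n)[y-45:y+80,x:x+165,::-1],None,fx=4.8,fy=4.8,interpolation=cv2.INTER_CUBIC))
E
```

```text
time_s: 8.1
tool_pos: [0.4961, 0.2337, 0.1241]
eef_rot: [0.036, 0.999, -0.0, -0.002]
force: [-5.0, 3.4, -0.4]
opening: 0.01
grip_force: 30.0
time_s: 8.3
tool_pos: [0.4965, 0.2337, 0.1244]
eef_rot: [0.036, 0.999, -0.0, -0.001]
force: [-6.3, 3.2, 3.3]
opening: 0.0099
grip_force: 30.0
```

View pics/p5.png

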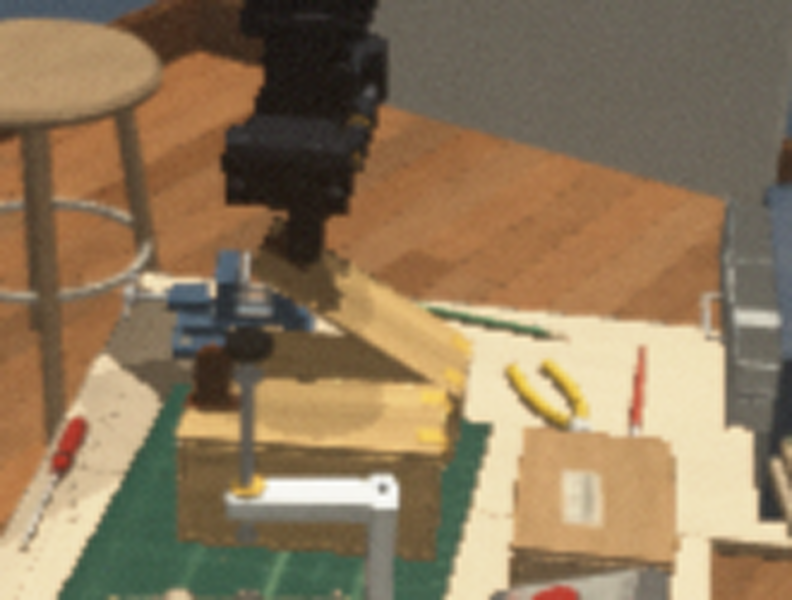

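Side view: the low lid is about half up, tab in the fingers at (300,255). The tall lid is shut and the gauge knob is back up at (248,343). Continuing to 60°.

```bash
python3 -m jog '[{"xyz":[0.66,-0.05,0.66],"rotation":[0,0,0],"gripper":0},{"xyz":[0.7,-0.05,0.62],"rotation":[0,0,0],"gripper":0},{"xyz":[0.74,-0.05,0.57],"rotation":[0,0,0],"gripper":0},{"xyz":[0.77,-0.05,0.52],"rotation":[0,0,0],"gripper":0},{"xyz":[0.82,-0.05,0.47],"rotation":[0,0,0],"gripper":0},{"xyz":[0.83,-0.05,0.42],"rotation":[0,0,0],"gripper":0},{"xyz":[0.86,-0.05,0.36],"rotation":[0,0,0],"gripper":0},{"xyz":[0.88,-0.06,0.3],"rotation":[0,0,0],"gripper":0}]'
python3 -m jog '[{"xyz":[0,0,0],"rotation":[0,0,0],"gripper":0},{"xyz":[0,0,0],"rotation":[0,0,0],"gripper":0},{"xyz":[0,0,0],"rotation":[0,0,0],"gripper":0},{"xyz":[0,0,0],"rotation":[0,0,0],"gripper":0}]'
python3 - <<'E'
from h import *
import cv2
n="side";x,y=OFF[n]
cv2.imwrite("pics/p6.png",cv2.resize(optics.capture(n)[y-45:y+80,x:x+165,::-1],None,fx=4.8,fy=4.8,interpolation=cv2.INTER_CUBIC))
E
```

```text
time_s: 9.15
tool_pos: [0.559, 0.2282, 0.1639]
eef_rot: [0.036, 0.999, -0.001, -0.002]
force: [-3.8, -1.2, 3.0]
opening: 0.0097
grip_force: 30.0
time_s: 9.55
tool_pos: [0.5594, 0.2282, 0.164]
eef_rot: [0.035, 0.999, -0.001, -0.001]
force: [-4.7, -3.4, 5.1]
opening: 0.0098
grip_force: 30.0
```

View pics/p6.png

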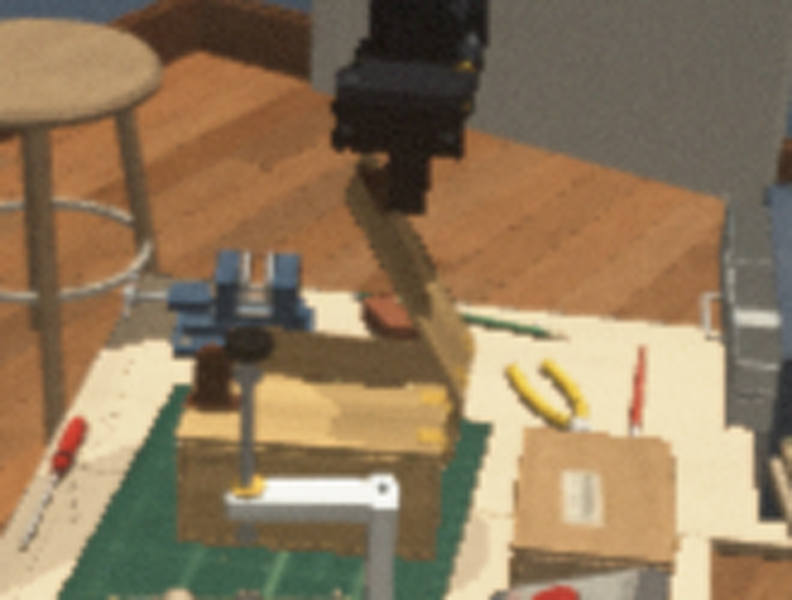

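Side view: lid steep, near edge running from the hinge around (462,400) to the front corner around (350,195). I'll check the angle by projecting the lid model.

```bash
python3 - <<'E'
from h import *
yw=np.radians(-3.9);ex=np.array([np.cos(yw),np.sin(yw),0]);ey=np.array([-np.sin(yw),np.cos(yw),0]);ez=np.array([0,0,1.])
H=np.array([.4636,.2350,.076])+.139*ex-.032*ez
for th in(0,54,60,66):
    t=np.radians(th);u=-np.cos(t)*ex+np.sin(t)*ez;n=np.sin(t)*ex+np.cos(t)*ez
    for s in(-.039,):
        q=[proj("side",H+s*ey+a*u+.006*n) for a in(0,.06,.155)];print(th,[(round(x),round(y+45*4.8)) for x,y in q])
    g=H+.139*u+.032*n; print("  tcp would be",g-[0,0,.019])
E
```

```text
0 [(459, 401), (364, 392), (217, 378)]
  tcp would be [0.4636 0.235  0.057 ]
54 [(466, 405), (414, 332), (328, 212)]
  tcp would be [0.54659376 0.22934205 0.15626249]
60 [(467, 405), (423, 329), (351, 202)]
  tcp would be [0.5605877  0.22838804 0.16137753]
66 [(467, 406), (433, 327), (376, 194)]
  tcp would be [0.5750384  0.22740289 0.16499839]
```

The front corner at about (350,195) matches the 60° prediction of (351,202), and the TCP agrees. Handing in.

```bash
python3 -c "
from bench import r
print(r.observe()['qd'],r.finish_job())"
```

```text
the job is handed in; nothing more can be done
[ 1.64695006e-03  5.17231150e-05  9.03981770e-04 -3.61419981e-04
  6.39571045e-04 -1.10311132e-04] None
```

I gauged the coil wagon (the low one, 30 mm) by pressing the knob down to it with about 7 N and letting it spring back, and I'm now holding the low case's lid at about 60° with the tall lid shut; the job is handed in.

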